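# Seat a flow sensor in the spring-probe test fixture and hold it down

### The arm

A 7-joint arm with a two-finger parallel gripper is mounted at the origin on the work surface. World frame = base frame: x ahead of the robot, y to its left, z up, the work surface at z = 0. Lengths are in m, angles in rad, forces in N, time in s.
With the tool pointing down it reaches from about 0.35 to 0.9 m from the base axis. Payload 8.1 kg.
Tool frame: the origin (TCP) lies at the very end of the fingers, on their centre line; the grasp point (between the pads) lies 19 mm behind it; y points along the fingers, x is the direction in which the jaws open and shut, and the axes are right-handed (so a half turn about y gives the same grasp; the last joint's range is limited). The gripper opens to 92 mm and grips with 3 to 60 N. Pads are 19 mm wide; open, the fingers measure 130 mm over their backs; the gripper's body (75 mm by 190 mm) begins 47 mm behind the grasp point.
Start: joints at [-1.418, 0.434, 0.025, 1.573, -0.012, 1.134, -0.075], TCP at [0.158, 0.605, 0.187] pointing down, gripper open.
Joint ranges: [-2.62, 2.62], [-0.44, 2.09], [-1.27, 1.32], [0.08, 2.57], [-1.32, 4.46], [0.12, 2], [-2.74, 2.74]. Speed limits (rad/s): [2.22, 2.22, 3.01, 3.01, 3.14, 3.14, 3.14].

### API

Orientations are given as a rotation vector (axis times angle).
In Python, from cell import arm, imaging gives the robot as it stands. The module is installed in compiled form; this text tells all that it offers.
- The arm moves only by the tool send_rows, never from a script. Its argument "steps" is a list of rows, each a list of 5 numbers: the opening, from 0 (shut) to 1 (fully open), then the shift along the tool's x, y, z in cm, then the turn about the tool's y in rad. In form: [[jaw, x, y, z, roll], ...]. A call has 1 to 20 rows; each row is the pose to reach, as a shift and turn from the pose commanded when the call began, along the tool's axes at that moment; what a row does not reach only later rows make up. A row lasts 1/8 s, in which the tool goes at most 62.5 mm and 10.7 degrees, less where a joint would pass 70% of its speed; a pose out of reach is approached as far as the arm can. A call with a gripper value outside its range is refused whole. The fingers move at their own pace and stop on an object; "squeeze" is the grip in N (left out, the last holds). Time passes only in rows, so rows that repeat a pose let the fingers close. It gives the time, the measured TCP pose, the force and the opening at its end, in the units of the state.
- arm.observe(): the state, without advancing time (a new reading comes with each control period).
- imaging.get_image(name): name is "scene" or "side" or "wrist"; returns the picture (480x640x3 uint8, blue, green, red); there is no depth.
- imaging.camera_params(name): a dict with "camera_matrix" (3x3 intrinsics, pixels), "position" and "orientation" of the camera in the world; the wrist camera has in their place "mount" (4x4, takes a point from camera to tool coordinates, whose origin is the TCP and whose axes are the tool frame's). Camera axes: x right, y down, z forward; pixel columns grow to the right and rows downward; lengths in m; the calibration is good to about 2 mm. A picture is of the moment at which its call begins: read the wrist's pose just before it. camera_params takes no time and is no camera call.
- arm.sign_off(): hands the job in, once; it reports no verdict.
The state is a dict: "clock": time; "joints": joint angles; "dq": joint speeds; "joint_efforts": joint torques, N m; "position": TCP position; "ee_rot": TCP orientation; "force": force on the tool from outside, world axes, zero at the start; "ft_torque": the same for the moment, N m; "width": opening from 0.0 (shut) to 1.0 (fully open).
Only numpy, scipy, OpenCV 4.12 (cv2) and the standard library are available. Lean on these libraries where they do the work, as an engineer would, in place of code of your own. Each camera call takes 0.05 s, during which the arm holds its last target.

### The job

Get the adult flow sensor under test: slide the fixture's flat cover all the way back off the nest so that it closes over the wiring compartment, then pick up the adult sensor (the larger of the two) and, tongue first, slide it in under the keeper lip until it drops over the locating pin hidden beneath it. Press it fully down against the spring deck and keep holding it there: the program finishes with the fingers still pressing the sensor home. Leave the small infant sensor and the other things on the bench where they are.

Things in the scene. Friction and masses are not known exactly. Their poses are not given: they have to be found in the camera images.
- fixture: Aluminium trough fixed to the bench, 259 x 100 mm. Origin on its underside below the locating pin; x along the trough to the keeper lip, z up. It spans x -196 to +63. Side walls: inner faces y = +-38, 42 high; cover groove strips at |y| 43 to 50, 50 high. Nest x -78 to +55 with the black spring deck, its top 34 above the origin. Wiring compartment with a green board x -188 to -84.
- pin_tip (a point): Tip of the fixed steel locating pin in the middle of the nest, 39 mm above the fixture's origin; axes as the fixture's. Pin 10 in diameter; it stands 5 above the raised deck: 1.5 straight, then a cone to 5 diameter at the tip. Covered by the cover at the start, later by the sensor.
- lip_edge (a point): Middle of the lower edge of the keeper lip, at fixture x = +40, y = 0, 56 mm above its origin. The lip is a dark steel plate 52 wide, 5 thick, reaching from here to x = +63 on the front wall (wall's inner face x = +55). The sensor's tongue has to come in under it moving along the fixture's +x.
- cover (a joint): Slide of the flat aluminium cover in m: 0 = over the nest, at the lip; grows along the fixture's -x to the stop at 0.115 = fully over the wiring compartment (its near edge then at fixture x = -76 mm, the nest all open). Starts at 0 to 0.03. Friction about 2 N; stays where left. Cover 115 x 92 x 4 mm, upper face 46.5 above the fixture's origin.
- cover_grip (a point): Middle of the top of the cover's black upright pull bar: 14 mm thick (along fixture x), 50 wide (y), 27 tall above the cover's upper face. At fixture x = -18.5 mm minus the joint's value, y = 0, 73.5 above the fixture's origin. Moves with the cover.
- deck (a joint): Downward travel in m of the black spring deck, a 130 x 74 mm plate filling the nest: 0 = up, stop at 0.005 = fully down. It starts to give at about 5 N of load and needs about 11 N at the stop; rises again when let go.
- sensor: Adult flow sensor, loose, 0.18 to 0.29 kg, upright on the mat. Origin on its underside, at the mouth of the hidden blind locating hole (13 mm wide, 12 deep), right below the middle of the white block; x to the tongue. Grey base 12 thick, x -58 to +34, 70 wide. White block 40 (x) x 34 (y) x 46 tall on it, top 58 above the underside: grip its y faces. 22 mm tube ports out to x = +-36, axis 36 high.
- sensor_nose (a point): Middle of the tongue's front edge, on the underside, 52 mm ahead of the adult sensor's origin. The tongue is 12 mm thick, 40 wide, 18 long (sensor x +34 to +52). At home sensor x runs along fixture x, the origin is on the pin's axis and the tongue under the lip. Riding on the pin's tip the underside is 5 above the raised deck; dropped on, it lies flat on the deck.
- infant: Infant flow sensor, a bystander of the same form but clearly smaller: base 66 x 50 x 10 mm with a 12 mm tongue, block 26 x 24 x 30 tall, ports 15 in diameter. Origin under its block, x to the tongue. It and the adult sensor change places between starts.
- screwdriver: Bystander: screwdriver 190 mm long, lying beyond the fixture; origin in its middle, x to the tip.
- spanner: Bystander: spanner 150 mm long, lying between the robot and the fixture; origin in its middle, x along it.
- filter: Bystander: white disc-shaped breathing filter, 68 mm in diameter, 64 tall, standing on the mat's far side; origin under its middle.
- adapter: Bystander: grey tube adapter, a ring 30 mm in diameter and 40 tall, standing left of the sensors; origin under its middle.
- jar: Bystander: small jar 52 mm in diameter and 60 tall, standing at the robot's side of the fixture's wiring end; origin under its middle.
There are look-alikes about, which are no part of the job. What is shaped like the sensor but blue is not meant.

How it is judged:
By the outcome, as a careful person would: the job done as asked, in the order asked, and still so for the second after the job is handed in, while the arm keeps its last pose, push and grip.
It also fails if it takes over 56 s, if anything falls off the work surface, if the arm or the gripper's body presses on something with over 40 N, if the wrist force passes 120 N, or if a joint passes its speed limit or range.

## Working session

There is one attempt and no reset: what is moved stays moved. The work goes in short steps, Python scripts to look and compute and a tool call to move; the robot and the scene stay as the last step left them, time stands still between calls to the robot, and variables do not carry over. Pictures are saved under pics/ and viewed, and the job is handed in when it is done.

Besides the shell and the picture viewer there is one more tool, called after "Emit:" as name(argument=value, ...), one argument or row to a line, values as JSON. send_rows: Moves the arm, as the interface text tells. Its arguments: {"type":"object","properties":{"steps":{"type":"array","items":{"type":"array","items":{"type":"number"}}},"squeeze":{"type":"number"}},"required":["steps"]}

```bash
mkdir -p pics; ls; python3 - <<'E'
from cell import arm, imaging
import cv2
s=arm.observe()
print(s)
for n in ["scene","side","wrist"]:
    p=imaging.camera_params(n); print(n,p)
    cv2.imwrite(f"pics/{n}0.png",imaging.get_image(n))
E
```

```text
pics
{'clock': 0.0, 'joints': array([-1.41758172,  0.43522212,  0.02499742,  1.57413082, -0.01159133,
        1.13399213, -0.07510178]), 'dq': array([-0.0005695 , -0.00114294,  0.00050445,  0.00026562, -0.0015134 ,
       -0.0007887 ,  0.00110895]), 'joint_efforts': array([-3.96645055e-05, -6.67850804e+01,  9.85117704e-01, -3.14462471e+01,
       -6.05774671e-02,  4.26743086e-02,  1.85640206e-04]), 'position': array([0.15807621, 0.60406769, 0.18623281]), 'ee_rot': array([-1.32058796, -1.0178363 ,  1.01977988]), 'force': array([-0.5444984 ,  0.10414988, -0.34195815]), 'ft_torque': array([ 0.01645595,  0.00826138, -0.069097  ]), 'width': 1.0001790600967904}
scene {'camera_matrix': array([[490.14695337,   0.        , 316.52694315],
       [  0.        , 490.14695337, 236.80640159],
       [  0.        ,   0.        ,   1.        ]]), 'position': array([0.90453011, 0.51388939, 0.73789682]), 'orientation': array([-0.88692127, -2.60868563,  0.94356766])}
side {'camera_matrix': array([[548.23383807,   0.        , 328.62932796],
       [  0.        , 548.23383807, 243.21305023],
       [  0.        ,   0.        ,   1.        ]]), 'position': array([ 0.30346227, -0.87191269,  0.89497571]), 'orientation': array([-2.25842011,  0.2884445 , -0.10742506])}
wrist {'camera_matrix': array([[382.49954655,   0.        , 322.04512452],
       [  0.        , 382.49954655, 241.5545516 ],
       [  0.        ,   0.        ,   1.        ]]), 'mount': array([[ 9.99999679e-01, -6.02378122e-04, -5.28115183e-04,
         9.04361281e-04],
       [ 3.34080370e-04, -2.85598850e-01,  9.58349198e-01,
        -1.97916927e-01],
       [-7.28117679e-04, -9.58349067e-01, -2.85598557e-01,
         7.81212934e-02],
       [ 0.00000000e+00,  0.00000000e+00,  0.00000000e+00,
         1.00000000e+00]])}
```

View pics/scene0.png

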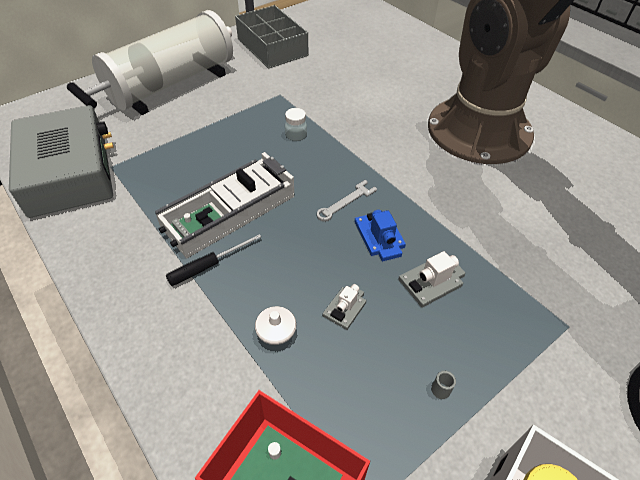

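View pics/side0.png

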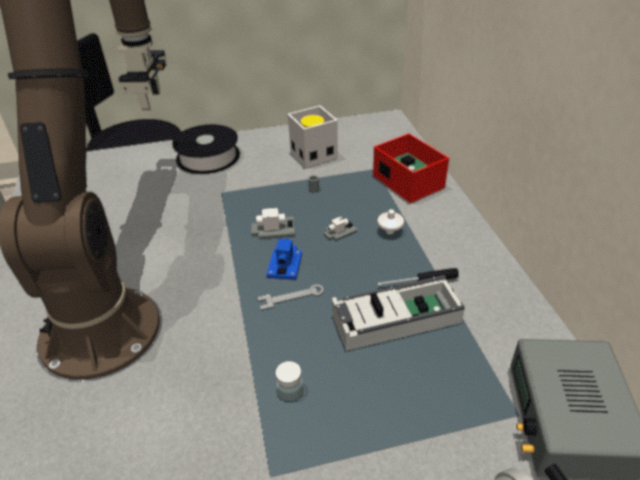

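View pics/wrist0.png

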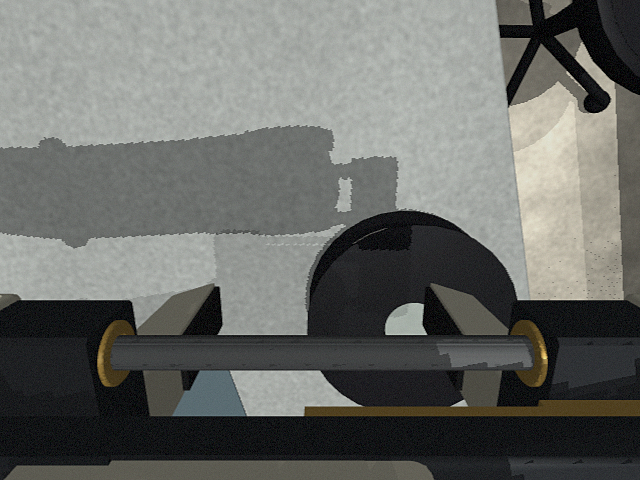

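```bash
cat > h.py <<'E'
import numpy as np, cv2
from cell import arm, imaging
from scipy.spatial.transform import Rotation as R
def cam(n,st=None):
    p=imaging.camera_params(n); K=p["camera_matrix"]
    if n=="wrist":
        T=np.eye(4);T[:3,:3]=R.from_rotvec(st["ee_rot"]).as_matrix();T[:3,3]=st["position"]
        T=T@p["mount"]; return K,T[:3,:3],T[:3,3]
    return K,R.from_rotvec(p["orientation"]).as_matrix(),np.array(p["position"])
def ray(c,u,v):
    K,Rm,t=c; d=Rm@np.linalg.solve(K,[u,v,1.]); return t,d/np.linalg.norm(d)
def onz(c,u,v,z):
    t,d=ray(c,u,v); return t+d*(z-t[2])/d[2]
def proj(c,P):
    K,Rm,t=c; q=K@(Rm.T@(np.asarray(P,float)-t)); return q[:2]/q[2]
def tool(st):
    return R.from_rotvec(st["ee_rot"]).as_matrix(), st["position"]
E
python3 - <<'E'
import cv2
a=cv2.imread("pics/scene0.png")
cv2.imwrite("pics/s_fix.png",cv2.resize(a[135:285,145:345],None,fx=4,fy=4,interpolation=cv2.INTER_CUBIC))
cv2.imwrite("pics/s_sen.png",cv2.resize(a[200:350,310:510],None,fx=4,fy=4,interpolation=cv2.INTER_CUBIC))
b=cv2.imread("pics/side0.png")
cv2.imwrite("pics/d_fix.png",cv2.resize(b[230:380,300:500],None,fx=4,fy=4,interpolation=cv2.INTER_CUBIC))
E
```

```text
(no output)
```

View pics/s_fix.png

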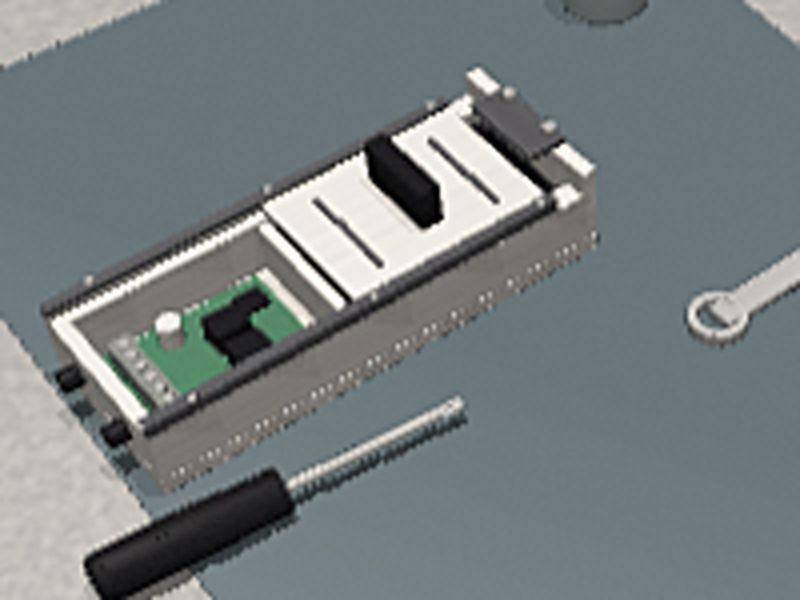

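View pics/s_sen.png

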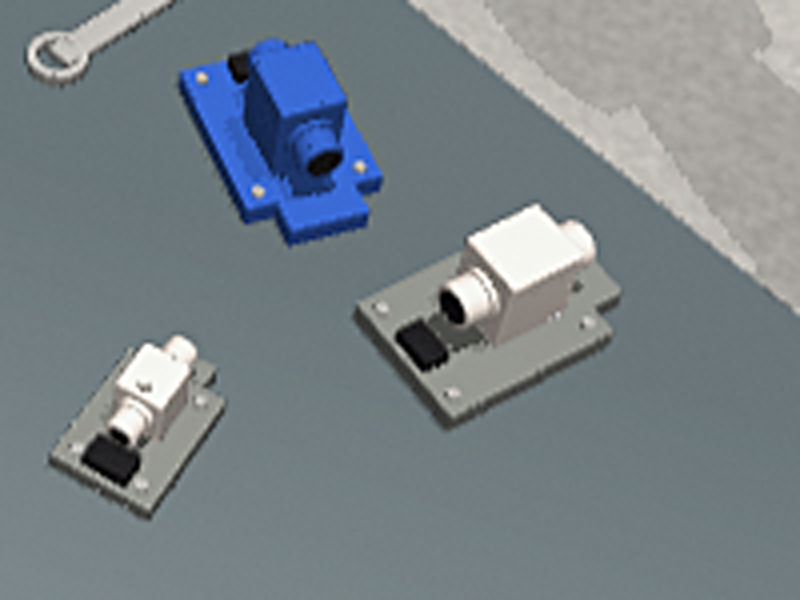

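View pics/d_fix.png

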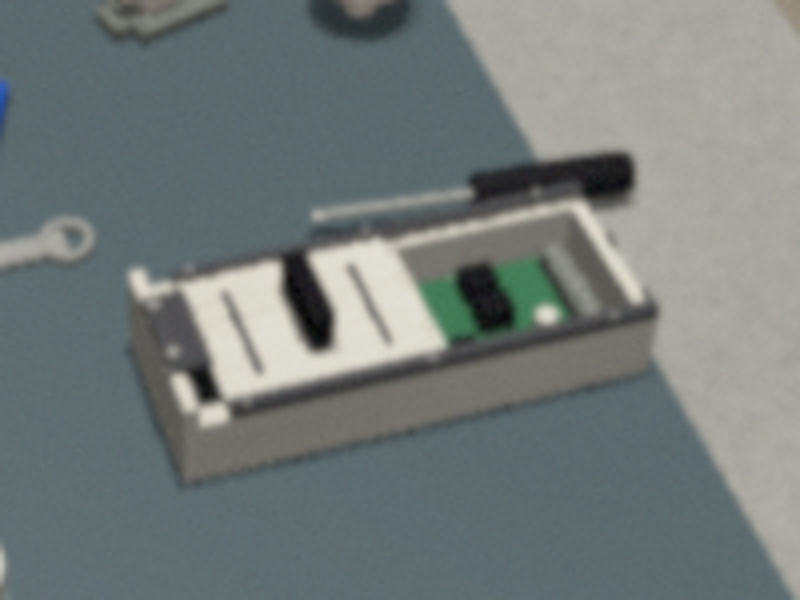

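```bash
python3 - <<'E'
from h import *
c=cam("scene"); d=cam("side")
z=lambda u,v,ox,oy:(u/4+ox-.4,v/4+oy-.4)
print("FIX scene")
P={}
for k,(u,v,h) in dict(botrear=(170,488,0),botfront=(597,238,0),stripNrear=(148,432,.05),stripNfront=(548,205,.05),stripFrear=(45,312,.05),stripFfront=(438,100,.05),bar1=(385,135,.0735),bar2=(437,190,.0735)).items():
    P[k]=onz(c,*z(u,v,145,135),h);print(k,P[k].round(4))
for a,b in [("botrear","botfront"),("stripNrear","stripNfront"),("stripFrear","stripFfront"),("stripFrear","stripNrear"),("bar1","bar2")]:
    q=P[b]-P[a];print(a,b,np.linalg.norm(q).round(4),np.arctan2(q[1],q[0]).round(3))
print("SENSOR")
P={}
for k,(u,v,h) in dict(rl=(357,308,.012),rr=(447,418,.012),fr=(612,332,.012),tr=(622,290,.012),t1=(467,243,.058),t2=(510,290,.058),t3=(580,250,.058),t4=(537,205,.058)).items():
    P[k]=onz(c,*z(u,v,310,200),h);print(k,P[k].round(4))
for a,b in [("rl","rr"),("rr","fr"),("t1","t2"),("t2","t3"),("t4","t3"),("t1","t4")]:
    q=P[b]-P[a];print(a,b,np.linalg.norm(q).round(4),np.arctan2(q[1],q[0]).round(3))
print(sum(P[k] for k in("t1","t2","t3","t4"))/4)
print("side fix")
P={}
for k,(u,v,h) in dict(botfront=(185,483,0),bothind=(655,372,0),barA=(297,258,.0735),barB=(322,318,.0735)).items():
    P[k]=onz(d,*z(u,v,300,230),h);print(k,P[k].round(4))
st=arm.observe();print(tool(st)[0].round(3))
E
```

```text
FIX scene
botrear [ 0.7461 -0.0808  0.    ]
botfront [ 0.4873 -0.0932  0.    ]
stripNrear [ 0.7495 -0.075   0.05  ]
stripNfront [ 0.5214 -0.0857  0.05  ]
stripFrear [ 0.7535 -0.1708  0.05  ]
stripFfront [ 0.522  -0.1853  0.05  ]
bar1 [ 0.5705 -0.1553  0.0735]
bar2 [ 0.5715 -0.1064  0.0735]
botrear botfront 0.2592 -3.094
stripNrear stripNfront 0.2284 -3.095
stripFrear stripFfront 0.232 -3.079
stripFrear stripNrear 0.0959 1.613
bar1 bar2 0.0489 1.551
SENSOR
rl [0.4664 0.2019 0.012 ]
rr [0.476  0.2679 0.012 ]
fr [0.3844 0.2811 0.012 ]
tr [0.363  0.2682 0.012 ]
t1 [0.4318 0.2257 0.058 ]
t2 [0.4355 0.2546 0.058 ]
t3 [0.3955 0.2583 0.058 ]
t4 [0.3918 0.2297 0.058 ]
rl rr 0.0667 1.427
rr fr 0.0926 2.999
t1 t2 0.0291 1.445
t2 t3 0.0402 3.05
t4 t3 0.0288 1.443
t1 t4 0.0403 3.042
[0.4136549  0.24208889 0.058     ]
side fix
botfront [ 0.4947 -0.1833  0.    ]
bothind [ 0.7576 -0.1761  0.    ]
barA [ 0.5744 -0.113   0.0735]
barB [ 0.5738 -0.1566  0.0735]
[[ 0.253 -0.    -0.967]
 [ 0.967 -0.001  0.253]
 [-0.001 -1.    -0.   ]]
```

Emit:
send_rows(
  steps=[
    [1,-6,0,-6,0.1],
    [1,-61,0,-58.5,1.26],
    [1,-61,0,-58.5,1.26],
    [1,-61,0,-58.5,1.26],
    [1,-61,0,-58.5,1.26],
    [1,-61,0,-58.5,1.26],
    [1,-61,0,-58.5,1.26],
    [1,-61,0,-58.5,1.26],
    [1,-61,0,-58.5,1.26],
    [1,-61,0,-58.5,1.26],
    [1,-61,0,-58.5,1.26],
    [1,-61,0,-58.5,1.26],
    [1,-61,0,-58.5,1.26],
    [1,-61,0,-58.5,1.26],
    [1,-61,0,-58.5,1.26],
    [1,-61,0,-58.5,1.26],
  ],
)

```text
clock: 2.15
position: [0.5693, -0.1326, 0.1866]
ee_rot: [-1.57, -0.043, 0.044]
force: [-0.8, -0.1, 1.3]
width: 1.002
```

```bash
python3 - <<'E'
from h import *
s=arm.observe(); print(s["clock"],s["position"],s["joints"].round(2)); print(tool(s)[0].round(3))
np.save("w1.npy",np.r_[s["position"],s["ee_rot"]])
cv2.imwrite("pics/w1.png",imaging.get_image("wrist"))
E
```

```text
2.15 [ 0.56925053 -0.13256748  0.18659003] [-0.32  0.41  0.65  1.71 -0.27  1.11  0.47]
[[ 0.998 -0.001 -0.055]
 [ 0.055  0.001  0.998]
 [-0.001 -1.     0.001]]
```

View pics/w1.png

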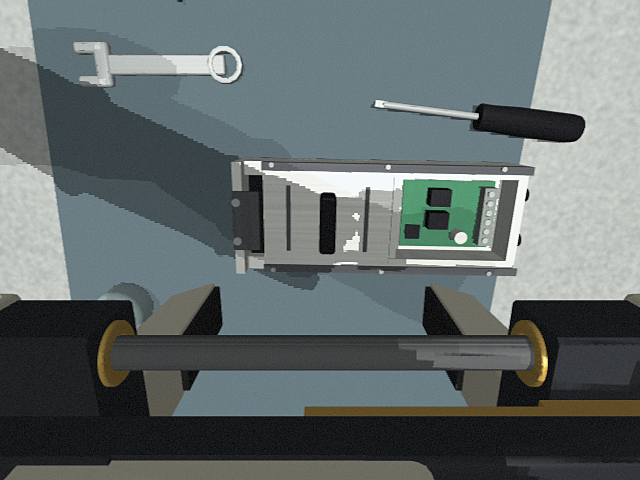

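```bash
python3 - <<'E'
from h import *
a=cv2.imread("pics/w1.png")
cv2.imwrite("pics/w1z.png",cv2.resize(a[150:285,225:425],None,fx=4,fy=4,interpolation=cv2.INTER_CUBIC))
cv2.imwrite("pics/w1y.png",cv2.resize(a[150:285,385:545],None,fx=4,fy=4,interpolation=cv2.INTER_CUBIC))
E
```

```text
(no output)
```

View pics/w1z.png

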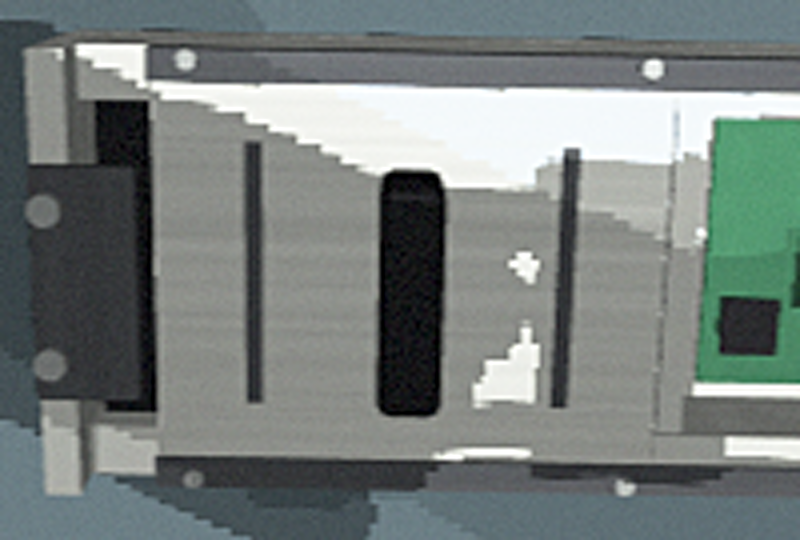

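View pics/w1y.png

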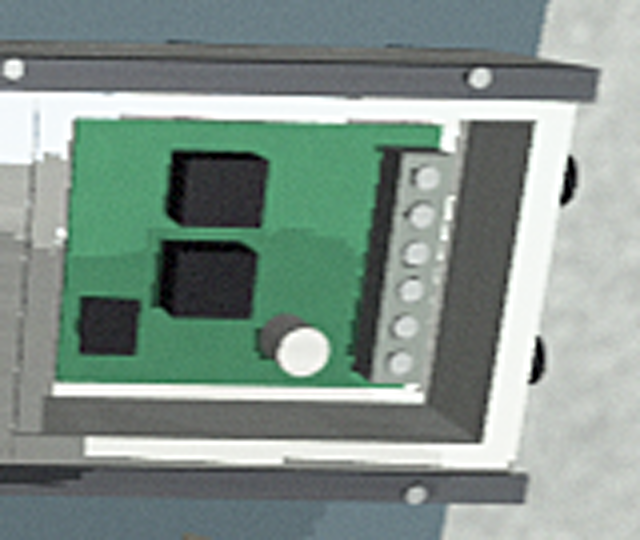

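```bash
python3 - <<'E'
from h import *
w=np.load("w1.npy"); c=cam("wrist",dict(position=w[:3],ee_rot=w[3:]))
z=lambda u,v,ox:((u+.5)/4+ox-.5,(v+.5)/4+150-.5)
P={}
for k,(u,v,o,h) in dict(NRo=(598,68,385,.05),NRi=(598,100,385,.05),FRi=(527,474,385,.05),FRo=(525,502,385,.05),NFi=(148,82,225,.05),NFo=(148,45,225,.05),FFi=(155,457,225,.05),FFo=(160,487,225,.05),L1=(135,167,225,.061),L2=(140,398,225,.061),wf1=(25,48,225,.056),wf2=(45,493,225,.056),B1=(385,190,225,.0735),B2=(442,190,225,.0735),B3=(437,414,225,.0735),B4=(378,412,225,.0735)).items():
    P[k]=onz(c,*z(u,v,o),h);print(k,P[k].round(4))
for a,b in [("NRo","FRo"),("NRi","FRi"),("NRi","NFi"),("FRi","FFi"),("NRo","NFo"),("FRo","FFo"),("L1","L2"),("wf1","wf2"),("B1","B2"),("B2","B3")]:
    q=P[b]-P[a];print(a,b,np.linalg.norm(q).round(4),np.arctan2(q[1],q[0]).round(3))
mid=lambda *k: sum(P[i] for i in k)/len(k)
print("rear mid",mid("NRo","FRo"),mid("NRi","FRi"),"front",mid("NFi","FFi"),"lip",mid("L1","L2"),"wall",mid("wf1","wf2"),"bar",mid("B1","B2","B3","B4"))
E
```

```text
NRo [ 0.7483 -0.0766  0.05  ]
NRi [ 0.7498 -0.0834  0.05  ]
FRi [ 0.7516 -0.1697  0.05  ]
FRo [ 0.7526 -0.1767  0.05  ]
NFi [ 0.5139 -0.0925  0.05  ]
NFo [ 0.5138 -0.0846  0.05  ]
FFi [ 0.5163 -0.1786  0.05  ]
FFo [ 0.5176 -0.186   0.05  ]
L1 [ 0.513  -0.1092  0.061 ]
L2 [ 0.5144 -0.1608  0.061 ]
wf1 [ 0.4888 -0.0861  0.056 ]
wf2 [ 0.492  -0.1866  0.056 ]
B1 [ 0.5662 -0.109   0.0735]
B2 [ 0.5779 -0.1084  0.0735]
B3 [ 0.5799 -0.1567  0.0735]
B4 [ 0.5673 -0.157   0.0735]
NRo FRo 0.1002 -1.528
NRi FRi 0.0864 -1.549
NRi NFi 0.236 -3.103
FRi FFi 0.2355 -3.104
NRo NFo 0.2346 -3.107
FRo FFo 0.2352 -3.102
L1 L2 0.0515 -1.542
wf1 wf2 0.1005 -1.539
B1 B2 0.0117 0.055
B2 B3 0.0484 -1.528
rear mid [ 0.7504292  -0.12665077  0.05      ] [ 0.75069292 -0.1265615   0.05      ] front [ 0.51509852 -0.13553548  0.05      ] lip [ 0.51370073 -0.13500057  0.061     ] wall [ 0.49041331 -0.13633837  0.056     ] bar [ 0.57282499 -0.13278432  0.0735    ]
```

Emit:
send_rows(
  steps=[
    [0.4,0.35,0,0,0.017],
    [0.4,0.35,2,0,0.017],
    [0.4,0.35,6,0,0.017],
    [0.4,0.35,9,0,0.017],
    [0.4,0.35,12,0,0.017],
    [0.4,0.35,13.6,0,0.017],
    [0.4,0.35,13.6,0,0.017],
  ],
  squeeze=20,
)

```text
clock: 3.08
position: [0.5728, -0.1326, 0.0505]
ee_rot: [-1.57, -0.029, 0.031]
force: [0.4, 0.5, -0.6]
width: 0.404
```

```bash
python3 - <<'E'
from h import *
s=arm.observe(); print(s["clock"],s["position"],s["width"],s["force"]); print(tool(s)[0].round(3))
cv2.imwrite("pics/w2.png",imaging.get_image("wrist"))
E
```

```text
3.075 [ 0.57277859 -0.13264465  0.05047057] 0.40427841081086774 [ 0.36056449  0.50097266 -0.59714292]
[[ 0.999 -0.001 -0.038]
 [ 0.038  0.     0.999]
 [-0.001 -1.     0.   ]]
```

View pics/w2.png

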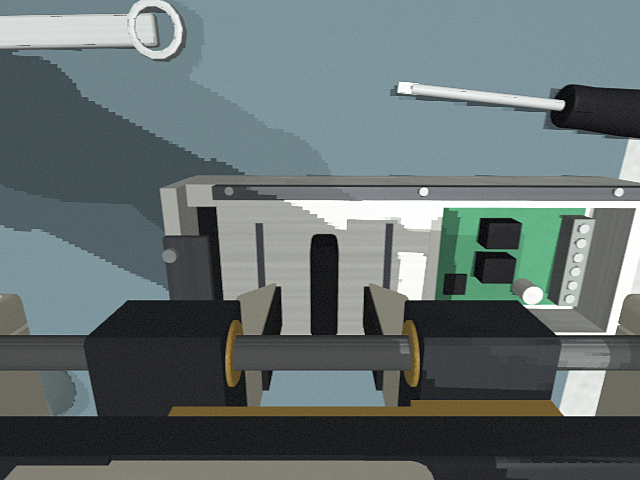

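Emit:
send_rows(
  steps=[
    [0,0,0,0,0],
    [0,0,0,0,0],
    [0,0,0,0,0],
    [0,1.5,0,0,0],
    [0,4,0,0,0],
    [0,6.5,0,0,0],
    [0,9,0,0,0],
    [0,10.5,0,0,0],
    [0,11.2,0,0,0],
    [0,11.5,0,0,0],
    [0,11.7,0,0,0],
    [0,11.7,0,0,0],
  ],
)

```text
clock: 4.62
position: [0.6899, -0.129, 0.0511]
ee_rot: [-1.57, -0.03, 0.03]
force: [0.3, 0.0, -0.2]
width: 0.006
```

```bash
python3 - <<'E'
from h import *
s=arm.observe(); print(s["clock"],s["position"],s["width"],s["force"])
cv2.imwrite("pics/w3.png",imaging.get_image("wrist"))
E
```

```text
4.625 [ 0.68992786 -0.12895713  0.05110024] 0.005971111116873695 [ 0.26979841  0.0094265  -0.24706877]
```

View pics/w3.png

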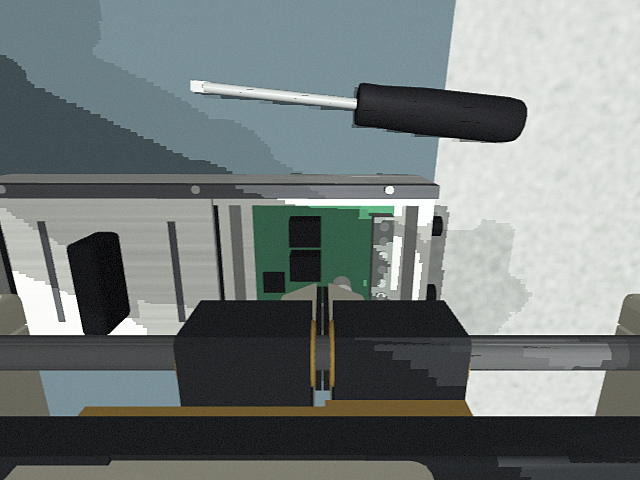

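```bash
python3 - <<'E'
from h import *
a=imaging.get_image("scene");b=imaging.get_image("side")
o=np.hstack([cv2.resize(a[120:270,150:310],None,fx=2.5,fy=4,interpolation=cv2.INTER_CUBIC) if 0 else cv2.resize(a[100:250,150:310],(400,375),interpolation=cv2.INTER_CUBIC),cv2.resize(b[230:380,310:470],(400,375),interpolation=cv2.INTER_CUBIC)])
cv2.imwrite("pics/c3.png",o)
s=arm.observe();c=cam("wrist",s)
for k,u,v in [("barTop",72,240),("",118,234),("e",128,310),("e2",84,335)]: print(onz(c,u,v,.0735))
print(onz(c,213,250,.0465))
E
```

```text
[ 0.56871465 -0.10658949  0.0735    ]
[ 0.59109193 -0.10276835  0.0735    ]
[ 0.59153173 -0.14273126  0.0735    ]
[ 0.56722364 -0.15792094  0.0735    ]
[ 0.62821026 -0.11813224  0.0465    ]
```

View pics/c3.png

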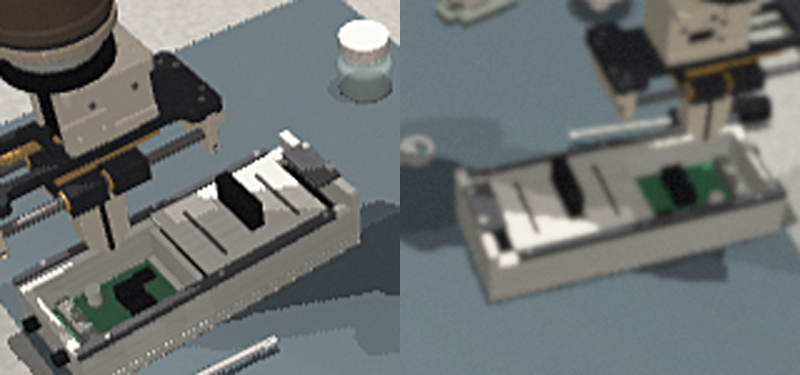

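```bash
python3 - <<'E'
from h import *
s=arm.observe();print(s["position"])
for n in("scene","side"):
    c=cam(n);print(n,proj(c,s["position"]),proj(c,s["position"]+[0,0,.05]))
    a=imaging.get_image(n);u,v=proj(c,s["position"]).astype(int)
    cv2.circle(a,(u,v),1,(0,0,255),-1)
    cv2.imwrite(f"pics/t_{n}.png",cv2.resize(a[v-70:v+50,u-80:u+80],None,fx=4,fy=4,interpolation=cv2.INTER_CUBIC))
E
```

```text
[ 0.68993222 -0.12889093  0.05117422]
scene [196.2077914  210.17903217] [191.30639534 191.50818298]
side [427.71685681 296.48575003] [430.08785383 279.55463135]
```

View pics/t_scene.png

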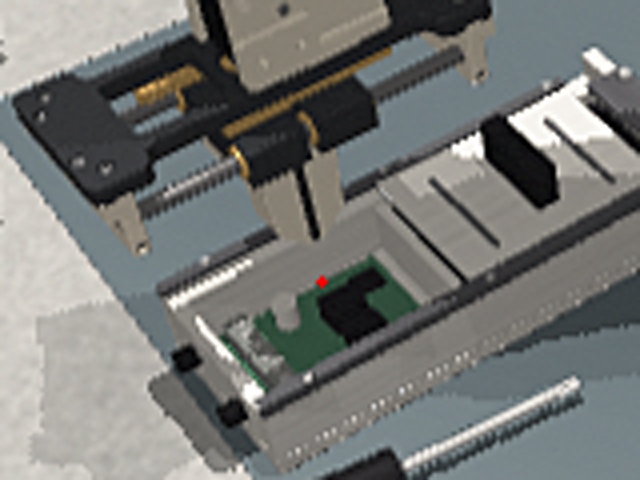

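View pics/t_side.png

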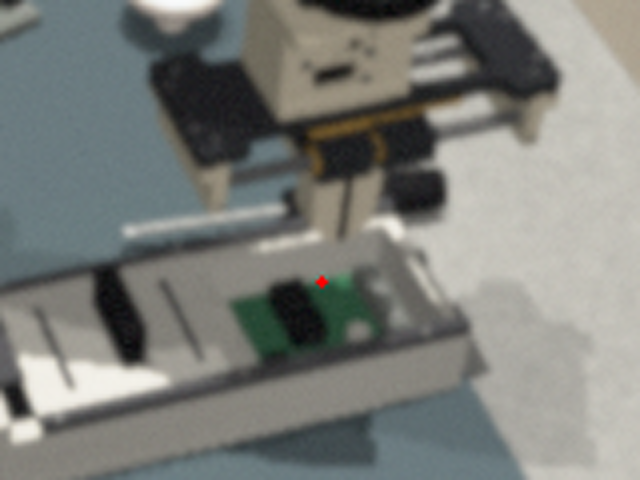

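```bash
python3 - <<'E'
from h import *
s=arm.observe()
c=cam("scene");d=cam("side")
# crop: (x/4)+u-80
u1=(116+316/4 , 140+238/4.); u2=(347+345/4,226+236/4.)
t1,d1=ray(c,*u1);t2,d2=ray(d,*u2)
A=np.c_[d1,-d2];k=np.linalg.lstsq(A,t2-t1,rcond=None)[0]
p=t1+k[0]*d1;q=t2+k[1]*d2;print(p,q,(p-q)*1e3,"off",(p+q)/2-s["position"])
w=cam("wrist",s);print(proj(w,s["position"]),proj(w,(p+q)/2),proj(w,s["position"]+[0,0,.03]))
E
python3 -c "
import cv2
a=cv2.imread('pics/w3.png');cv2.imwrite('pics/w3z.png',cv2.resize(a[260:410,220:420],None,fx=4,fy=4))"
```

```text
[ 0.68833535 -0.1248423   0.08259554] [ 0.69869316 -0.12931998  0.08354279] [-10.35781133   4.47768508  -0.9472511 ] off [0.00353221 0.00180552 0.03194197]
[323.06650972 275.00726025] [330.76130319 296.70624946] [323.15306727 298.18128762]
```

View pics/w3z.png

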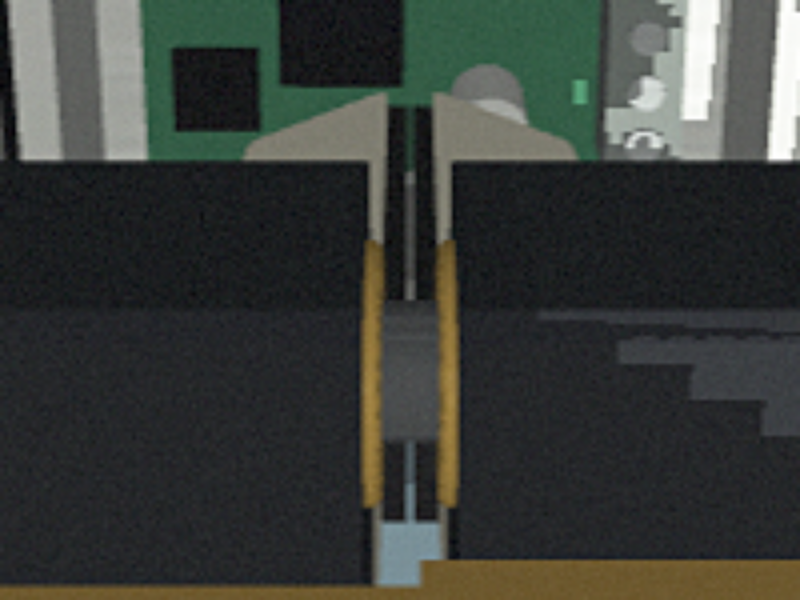

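```bash
python3 - <<'E'
from h import *
s=arm.observe();T,p=tool(s);w=cam("wrist",s);c=cam("scene");d=cam("side")
for sh in (0,.02,.03,.035,.04,.045):
    P=[p+T@np.array([x,-sh,zz]) for x in(-.046,0,.046) for zz in (.0095,)]
    print(sh,[proj(w,q).round(1) for q in P],"scene",proj(c,P[1]).round(1),"side(-z)",proj(d,p+T@[0,-sh,-.0095]).round(1))
E
```

```text
0 [array([239.1, 258.8]), array([323.1, 258.8]), array([407.1, 258.8])] scene [198.8 213. ] side(-z) [429.6 299.6]
0.02 [array([230.7, 272.1]), array([323.1, 272.1]), array([415.6, 272.1])] scene [196.9 205.8] side(-z) [430.6 292.9]
0.03 [array([225.8, 279.8]), array([323.2, 279.8]), array([420.6, 279.8])] scene [196. 202.] side(-z) [431.  289.5]
0.035 [array([223.2, 284. ]), array([323.2, 283.9]), array([423.2, 283.9])] scene [195.5 200.1] side(-z) [431.3 287.8]
0.04 [array([220.4, 288.3]), array([323.2, 288.3]), array([426.1, 288.3])] scene [195.  198.2] side(-z) [431.5 286.1]
0.045 [array([217.4, 293. ]), array([323.2, 293. ]), array([429. , 292.9])] scene [194.5 196.3] side(-z) [431.8 284.4]
```

Emit:
send_rows(
  steps=[
    [0.4,-2,0,0,0],
    [0.4,-7,0,0,0],
    [0.4,-11,0,0,0],
    [0.4,-11.7,0,0,0],
    [0.4,-11.7,0,0,0],
    [0.4,-11.7,1.2,0,0],
    [0.4,-11.7,2.4,0,0],
    [0.4,-11.7,3.3,0,0],
    [0.4,-11.7,3.55,0,0],
    [0.4,-11.7,3.55,0,0],
    [0,-11.7,3.55,0,0],
    [0,-11.7,3.55,0,0],
    [0,-11.7,3.55,0,0],
    [0,-11.7,3.55,0,0],
  ],
  squeeze=20,
)

```text
clock: 6.62
position: [0.5734, -0.1333, 0.0158]
ee_rot: [-1.571, -0.03, 0.029]
force: [0.4, -0.6, 1.6]
width: 0.149
```

```bash
python3 - <<'E'
from h import *
s=arm.observe(); print(s["clock"],s["position"],s["width"]*92,s["force"])
cv2.imwrite("pics/w4.png",imaging.get_image("wrist"))
E
```

```text
6.625 [ 0.57343977 -0.13334889  0.01579097] 13.746012844838532 [ 0.38437149 -0.61440981  1.61641421]
```

View pics/w4.png

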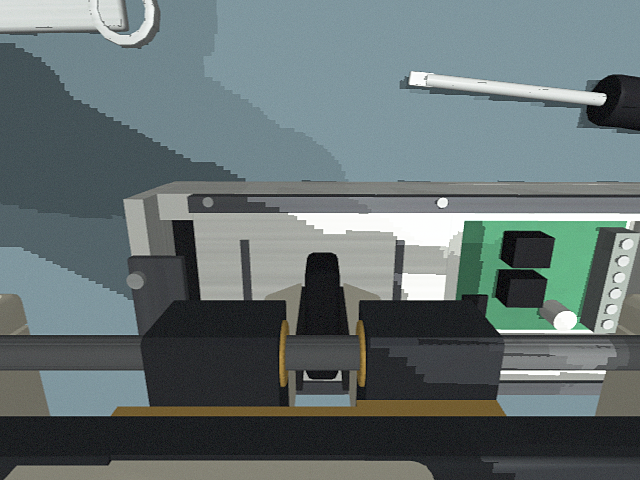

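The bar (323,300) is now gripped: width 13.7 mm, as the 14 mm given. Slide.

Emit:
send_rows(
  steps=[
    [0,1,0,0,0],
    [0,3,0,0,0],
    [0,5.5,0,0,0],
    [0,8,0,0,0],
    [0,10,0,0,0],
    [0,11,0,0,0],
    [0,11.4,0,0,0],
    [0,11.6,0,0,0],
    [0,11.6,0,0,0],
  ],
  squeeze=30,
)

```text
clock: 7.8
position: [0.688, -0.1292, 0.0158]
ee_rot: [-1.57, -0.028, 0.031]
force: [-7.1, 0.5, 9.3]
width: 0.148
```

```bash
python3 - <<'E'
from h import *
s=arm.observe(); print(s["clock"],s["position"],s["width"]*92,s["force"],s["ft_torque"])
E
```

```text
7.8 [ 0.68804323 -0.12920753  0.01582556] 13.597995584106506 [-7.05349956  0.45811611  9.30631317] [ 0.04039314  1.36440846 -0.03081078]
```

Emit:
send_rows(
  steps=[
    [0,0.2,0,0,0],
    [0,0.4,0,0,0],
    [0,0.4,0,0,0],
  ],
)

```text
clock: 8.18
position: [0.6878, -0.1291, 0.0157]
ee_rot: [-1.569, -0.021, 0.036]
force: [-20.9, 2.6, 20.0]
width: 0.151
```

```bash
python3 - <<'E'
from h import *
s=arm.observe(); print(s["clock"],s["position"],s["width"]*92,s["force"],s["ft_torque"])
E
```

```text
8.175 [ 0.68781869 -0.12912346  0.01569095] 13.869453496122153 [-20.85793447   2.64736126  19.95921966] [ 0.4176061   4.54621611 -0.05976545]
```

Emit:
send_rows(
  steps=[
    [0.4,-0.4,0,0,0],
    [0.4,-0.4,0,0,0],
    [0.4,-0.4,-2,0,0],
    [0.6,-0.4,-6,0,0],
    [1,-0.4,-12,0,0],
    [1,-8,-13,12,-0.5],
    [1,-26.4,-13,38,-1.406],
    [1,-26.4,-13,38,-1.406],
    [1,-26.4,-13,38,-1.406],
    [1,-26.4,-13,38,-1.406],
    [1,-26.4,-13,38,-1.406],
    [1,-26.4,-13,38,-1.406],
    [1,-26.4,-13,38,-1.406],
    [1,-26.4,-13,38,-1.406],
    [1,-26.4,-13,38,-1.406],
  ],
)

```text
clock: 10.05
position: [0.4164, 0.2396, 0.146]
ee_rot: [-1.269, -1.113, 1.112]
force: [0.5, -0.2, 0.2]
width: 1.0
```

```bash
python3 - <<'E'
from h import *
s=arm.observe(); print(s["clock"],s["position"],s["width"]*92,s["force"],tool(s)[0].round(3))
np.save("w5.npy",np.r_[s["position"],s["ee_rot"]])
cv2.imwrite("pics/w5.png",imaging.get_image("wrist"))
a=imaging.get_image("scene");cv2.imwrite("pics/s5.png",a)
E
```

```text
10.05 [0.41636623 0.23962461 0.14602946] 91.98245354123684 [ 0.50068633 -0.15643921  0.24563952] [[ 0.13   0.001 -0.991]
 [ 0.991 -0.     0.13 ]
 [-0.    -1.    -0.001]]
```

View pics/w5.png

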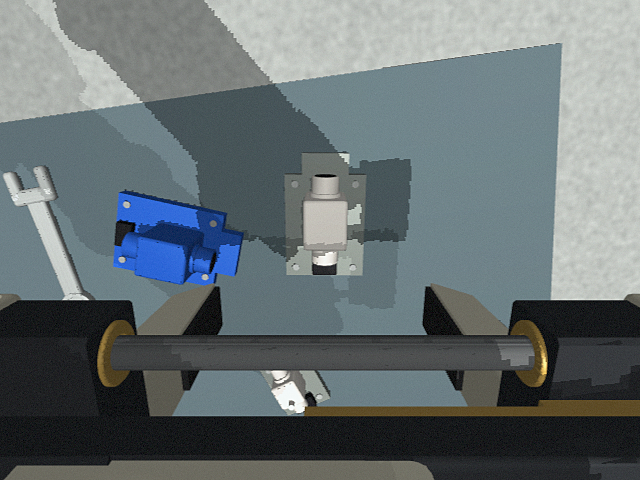

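View pics/s5.png

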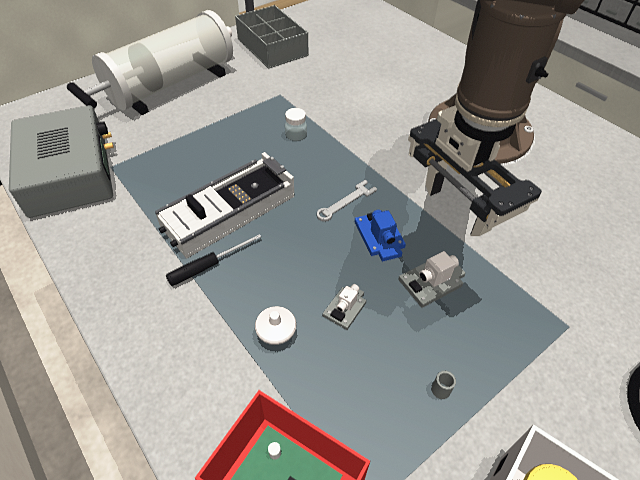

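```bash
python3 - <<'E'
from h import *
a=cv2.imread("pics/w5.png")
cv2.imwrite("pics/w5z.png",cv2.resize(a[142:287,265:385],None,fx=4,fy=4,interpolation=cv2.INTER_CUBIC))
a=cv2.imread("pics/s5.png")
cv2.imwrite("pics/s5z.png",cv2.resize(a[145:255,150:305],None,fx=5,fy=5,interpolation=cv2.INTER_CUBIC))
E
```

View pics/w5z.png

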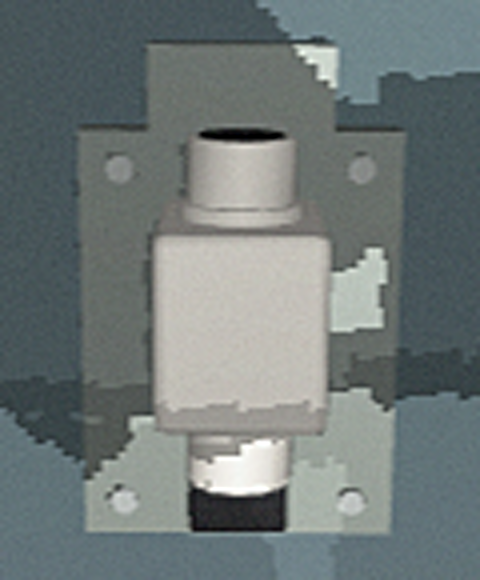

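View pics/s5z.png

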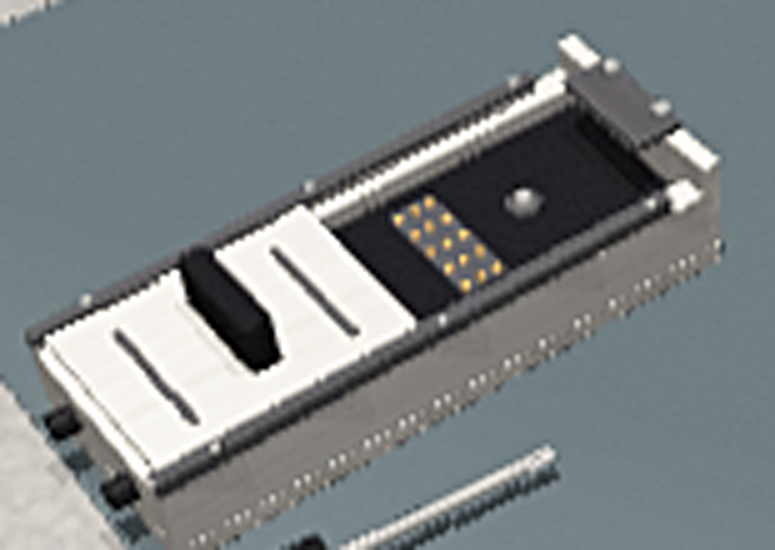

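```bash
python3 - <<'E'
from h import *
w=np.load("w5.npy"); s=dict(position=w[:3],ee_rot=w[3:]); c=cam("wrist",s)
z=lambda u,v:((u+.5)/4+265-.5,(v+.5)/4+142-.5)
P={}
for k,(u,v,h) in dict(fl=(79,130,.012),fr=(405,131,.012),rl=(86,531,.012),rr=(391,533,.012),tl=(147,45,.012),tr=(337,45,.012),b1=(153,236,.058),b2=(330,236,.058),b3=(326,410,.058),b4=(155,408,.058)).items():
    P[k]=onz(c,*z(u,v),h);print(k,P[k].round(4))
for a,b in [("fl","fr"),("rl","rr"),("rl","fl"),("rr","fr"),("tl","tr"),("b1","b2"),("b2","b3"),("b1","b4")]:
    q=P[b]-P[a];print(a,b,np.linalg.norm(q).round(4),np.arctan2(q[1],q[0]).round(3))
m=lambda *k:sum(P[i] for i in k)/len(k)
f=m("fl","fr");r=m("rl","rr");t=m("tl","tr");q=f-r;print("axis",np.arctan2(*q[:2][::-1]),np.linalg.norm(q),np.linalg.norm(t-r))
x=q/np.linalg.norm(q)
print("O",r+.058*x,f-.034*x,t-.052*x,"block",m("b1","b2","b3","b4"))
O=(r+.058*x+f-.034*x+t-.052*x)/3
T,p=tool(s); tg=O.copy(); tg[2]=p[2]; print("shift tool cm",(T.T@(tg-p))*100,"angle toolx",np.arctan2(T[1,0],T[0,0]))
cs=cam("scene");print("pin",onz(cs,150+522.5/5-.5,145+192/5-.5,.039))
E
```

```text
fl [0.3731 0.2135 0.012 ]
fr [0.3825 0.283  0.012 ]
rl [0.4646 0.2004 0.012 ]
rr [0.4744 0.2706 0.012 ]
tl [0.3574 0.2306 0.012 ]
tr [0.3626 0.2705 0.012 ]
b1 [0.3898 0.2294 0.058 ]
b2 [0.3942 0.2625 0.058 ]
b3 [0.4283 0.2579 0.058 ]
b4 [0.4235 0.2248 0.058 ]
fl fr 0.0701 1.436
rl rr 0.0709 1.432
rl fl 0.0924 2.999
rr fr 0.0927 3.008
tl tr 0.0402 1.439
b1 b2 0.0334 1.439
b2 b3 0.0344 -0.135
b1 b4 0.034 -0.134
axis 3.0036884615273256 0.09253475025390157 0.11048360871797204
O [0.41201151 0.24350425 0.012     ] [0.41148183 0.24357776 0.012     ] [0.41151064 0.24341244 0.012     ] block [0.40894276 0.24366276 0.058     ]
shift tool cm [ 0.32280163 -0.00064655  0.51631006] angle toolx 1.4400622132304168
pin [ 0.55520864 -0.13645926  0.039     ]
```

Emit:
send_rows(
  steps=[
    [0.6,0.3,0,0.5,0.006],
    [0.6,0.3,4,0.5,0.006],
    [0.6,0.3,8,0.5,0.006],
    [0.6,0.3,12,0.5,0.006],
    [0.6,0.3,14,0.5,0.006],
    [0.6,0.3,14.6,0.5,0.006],
    [0.6,0.3,14.6,0.5,0.006],
  ],
)

```text
clock: 11.02
position: [0.4106, 0.2445, -0.0003]
ee_rot: [-1.269, -1.11, 1.11]
force: [0.2, -0.0, 0.3]
width: 0.606
```

```bash
python3 - <<'E'
from h import *
s=arm.observe(); print(s["clock"],s["position"],s["width"]*92,s["force"],tool(s)[0].round(3))
cv2.imwrite("pics/w6.png",imaging.get_image("wrist"))
a=imaging.get_image("scene");cv2.imwrite("pics/s6.png",cv2.resize(a[170:320,370:520],None,fx=4,fy=4,interpolation=cv2.INTER_CUBIC))
E
```

```text
11.025 [ 4.10560345e-01  2.44471459e-01 -2.87427636e-04] 55.71431286268607 [ 0.2182538  -0.03712244  0.2682737 ] [[ 0.133 -0.    -0.991]
 [ 0.991 -0.     0.133]
 [-0.    -1.    -0.   ]]
```

View pics/w6.png

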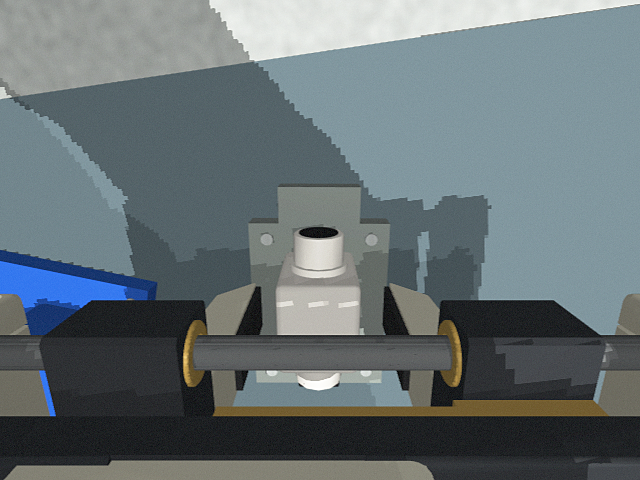

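View pics/s6.png

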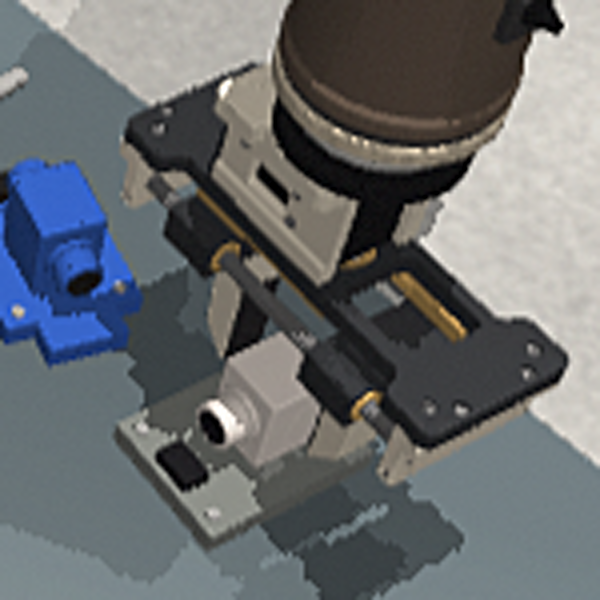

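Emit:
send_rows(
  steps=[
    [0,0,0,0,0],
    [0,0,0,0,0],
    [0,0,0,0,0],
    [0,0,0,0,0],
    [0,0,-0.5,0,0],
    [0,0,-2,0,0],
    [0,0,-6,0,0],
    [0,0,-11,0,0],
    [0,0,-11,0,0],
  ],
  squeeze=45,
)

```text
clock: 12.25
position: [0.4127, 0.2462, 0.1137]
ee_rot: [-1.269, -1.117, 1.104]
force: [0.5, -0.1, -3.5]
width: 0.368
```

```bash
python3 - <<'E'
from h import *
s=arm.observe(); print(s["clock"],s["position"],s["width"]*92,s["force"],tool(s)[0].round(3))
np.save("w7.npy",np.r_[s["position"],s["ee_rot"]])
cv2.imwrite("pics/w7.png",imaging.get_image("wrist"))
E
```

```text
12.25 [0.41267885 0.24621254 0.11366477] 33.81459877397247 [ 0.54165011 -0.09378396 -3.53201244] [[ 0.133  0.006 -0.991]
 [ 0.991  0.005  0.133]
 [ 0.006 -1.    -0.005]]
```

View pics/w7.png

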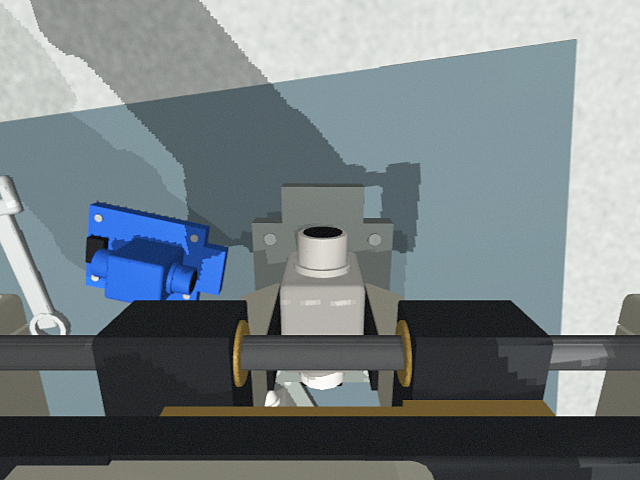

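```bash
python3 - <<'E'
from h import *
w=np.load("w7.npy"); s=dict(position=w[:3],ee_rot=w[3:]); c=cam("wrist",s);T,p=tool(s)
z0=-.0012
for n,q in dict(tl=(-.02,-.012,.052),tr=(.02,-.012,.052),fl=(-.035,-.012,.034),fr=(.035,-.012,.034)).items():
    print(n,proj(c,p+T@(np.array(q)+[0,0,z0])).round(1))
a=cv2.imread("pics/w7.png");cv2.imwrite("pics/w7z.png",cv2.resize(a[175:300,240:405],None,fx=4,fy=4,interpolation=cv2.INTER_CUBIC))
E
```

```text
tl [279. 186.]
tr [361.3 185.9]
fl [250.2 222. ]
fr [390.3 222. ]
```

View pics/w7z.png

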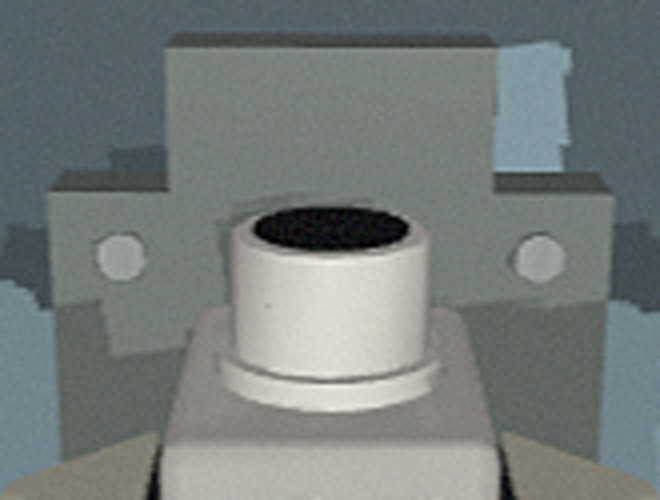

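```bash
python3 - <<'E'
from h import *
for i in range(2):print(imaging.camera_params("wrist")["mount"].round(5))
s=arm.observe();c=cam("wrist",s);T,p=tool(s);print(p,proj(c,p),proj(c,p+T@[0,-.012,.0508]),proj(c,p+T@[0,-.037,.0095]))
E
```

```text
[[ 1.0000e+00 -6.5000e-04 -3.9000e-04  9.7000e-04]
 [ 1.9000e-04 -2.8557e-01  9.5836e-01 -1.9791e-01]
 [-7.3000e-04 -9.5836e-01 -2.8557e-01  7.8010e-02]
 [ 0.0000e+00  0.0000e+00  0.0000e+00  1.0000e+00]]
[[ 1.0000e+00 -6.5000e-04 -3.9000e-04  9.7000e-04]
 [ 1.9000e-04 -2.8557e-01  9.5836e-01 -1.9791e-01]
 [-7.3000e-04 -9.5836e-01 -2.8557e-01  7.8010e-02]
 [ 0.0000e+00  0.0000e+00  0.0000e+00  1.0000e+00]]
[0.41137673 0.24548174 0.11164084] [320.47091729 274.47117822] [320.16937261 185.97572004] [320.0941775  284.91915691]
```

Emit:
send_rows(
  steps=[
    [0,-2,0,-1,0],
    [0,-8,0,-4.5,-0.05],
    [0,-14,0,-8,-0.1],
    [0,-20,0,-11.6,-0.171],
    [0,-26,0,-15,-0.171],
    [0,-31,0,-18,-0.171],
    [0,-34,0,-19.8,-0.171],
    [0,-35.4,0,-20.5,-0.171],
    [0,-35.4,1,-20.5,-0.171],
    [0,-35.4,2.5,-20.5,-0.171],
    [0,-35.4,3.5,-20.5,-0.171],
    [0,-35.4,3.5,-20.5,-0.171],
    [0,-35.4,3.5,-20.5,-0.171],
  ],
)

```text
clock: 13.92
position: [0.5668, -0.1331, 0.0747]
ee_rot: [-1.191, -1.238, 1.238]
force: [-0.3, 0.1, -2.5]
width: 0.369
```

```bash
python3 - <<'E'
from h import *
s=arm.observe(); print(s["clock"],s["position"],s["width"]*92,s["force"],tool(s)[0].round(3))
np.save("w8.npy",np.r_[s["position"],s["ee_rot"]])
cv2.imwrite("pics/w8.png",imaging.get_image("wrist"))
a=imaging.get_image("scene");cv2.imwrite("pics/s8.png",a)
a=imaging.get_image("side");cv2.imwrite("pics/d8.png",a)
E
```

```text
13.925 [ 0.56681904 -0.1330547   0.07472324] 33.98219028987174 [-0.33191129  0.0780942  -2.50732026] [[-0.039  0.    -0.999]
 [ 0.999  0.    -0.039]
 [ 0.    -1.    -0.   ]]
```

View pics/w8.png

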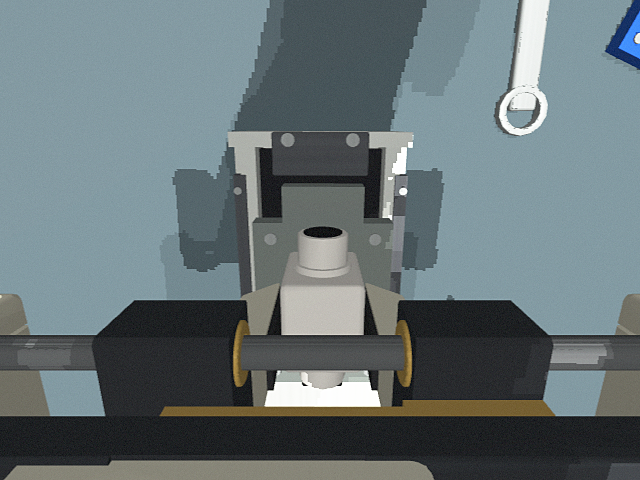

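View pics/s8.png

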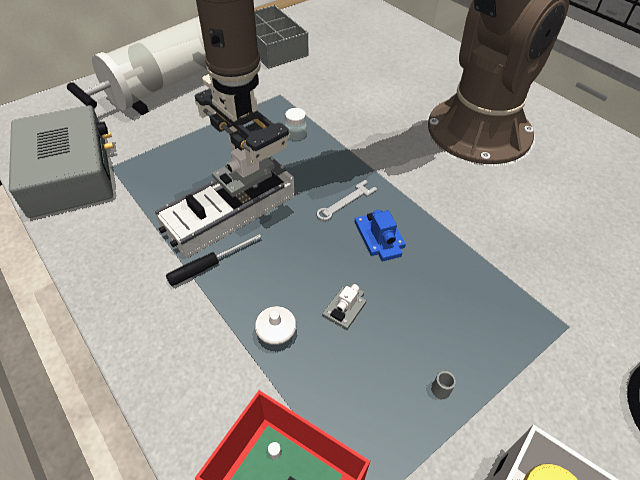

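```bash
python3 - <<'E'
from h import *
a=cv2.imread("pics/w8.png");cv2.imwrite("pics/w8z.png",cv2.resize(a[120:260,220:420],None,fx=4,fy=4,interpolation=cv2.INTER_CUBIC))
E
```

```text
(no output)
```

View pics/w8z.png

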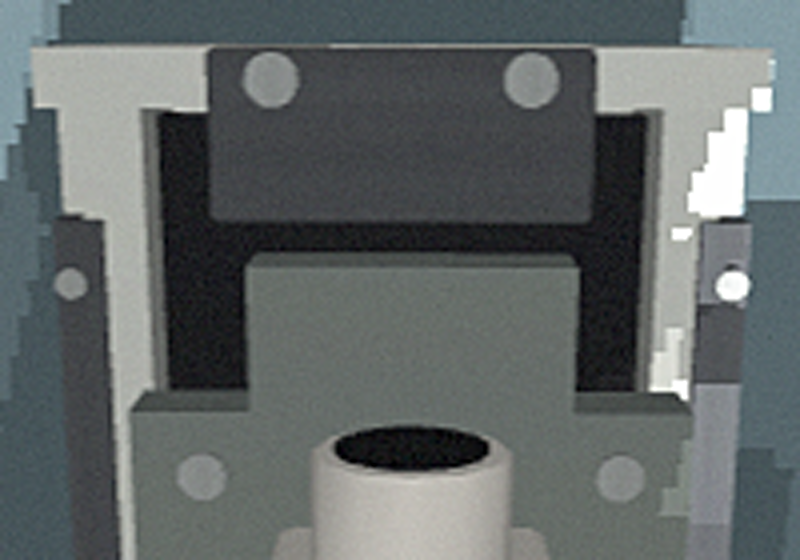

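```bash
python3 - <<'E'
from h import *
w=np.load("w8.npy"); s=dict(position=w[:3],ee_rot=w[3:]); c=cam("wrist",s);T,p=tool(s)
z=lambda u,v:((u+.5)/4+220-.5,(v+.5)/4+120-.5)
P={}
for k,(u,v,h) in dict(L1=(209,220,.061),L2=(592,220,.061),S1=(105,220,.05),S2=(703,222,.05),W1=(32,46,.056),W2=(773,48,.056),t1=(246,268,.0867),t2=(578,268,.0867),f1=(132,410,.0867),f2=(692,412,.0867)).items():
    q=onz(c,*z(u,v),h);P[k]=T.T@(q-p)*1e3;print(k,P[k].round(1),q.round(4))
m=lambda a,b:((P[a]+P[b])/2).round(2)
for a,b in ["L1 L2".split(),"S1 S2".split(),"W1 W2".split(),"t1 t2".split(),"f1 f2".split()]:
    d=P[b]-P[a];print(a,b,"mid",m(a,b)[[0,2]],"len",np.linalg.norm(d).round(1),"ang",np.arctan2(d[2],d[0]).round(4))
E
```

```text
L1 [-26.5  13.7  53.1] [ 0.5148 -0.1616  0.061 ]
L2 [26.  13.7 53.1] [ 0.5128 -0.1091  0.061 ]
S1 [-43.   24.7  51.8] [ 0.5167 -0.178   0.05  ]
S2 [43.4 24.7 51.5] [ 0.5137 -0.0917  0.05  ]
W1 [-50.3  18.7  76. ] [ 0.4928 -0.1863  0.056 ]
W2 [50.5 18.7 75.7] [ 0.4892 -0.0856  0.056 ]
t1 [-18.9 -12.   50.3] [ 0.5173 -0.1539  0.0867]
t2 [ 21.5 -12.   50.3] [ 0.5157 -0.1135  0.0867]
f1 [-33.7 -12.   32.6] [ 0.5356 -0.168   0.0867]
f2 [ 36.3 -12.   32.3] [ 0.5332 -0.0981  0.0867]
L1 L2 mid [-0.25 53.1 ] len 52.5 ang -0.0007
S1 S2 mid [ 0.2  51.67] len 86.3 ang -0.0041
W1 W2 mid [6.000e-02 7.586e+01] len 100.8 ang -0.0033
t1 t2 mid [ 1.29 50.31] len 40.4 ang -0.0007
f1 f2 mid [ 1.29 32.44] len 70.0 ang -0.0044
```

Emit:
send_rows(
  steps=[
    [0,-0.13,0,0,0],
    [0,-0.13,0.8,0,0],
    [0,-0.13,1.8,0,0],
    [0,-0.13,2.6,0,0],
    [0,-0.13,3.1,0,0],
    [0,-0.13,3.3,0,0],
    [0,-0.13,3.3,0,0],
  ],
)

```text
clock: 14.95
position: [0.5667, -0.1349, 0.0415]
ee_rot: [-1.191, -1.237, 1.237]
force: [0.3, -0.5, -1.5]
width: 0.368
```

```bash
python3 - <<'E'
from h import *
s=arm.observe(); print(s["clock"],s["position"],s["width"]*92,s["force"],s["ft_torque"])
np.save("w9.npy",np.r_[s["position"],s["ee_rot"]])
a=imaging.get_image("wrist");cv2.imwrite("pics/w9z.png",cv2.resize(a[110:260,220:420],None,fx=4,fy=4,interpolation=cv2.INTER_CUBIC))
a=imaging.get_image("scene");cv2.imwrite("pics/s9.png",cv2.resize(a[100:260,150:310],None,fx=4,fy=3.75,interpolation=cv2.INTER_CUBIC))
E
```

```text
14.95 [ 0.56667792 -0.13485548  0.04147416] 33.884470348207024 [ 0.25287653 -0.51721683 -1.4869208 ] [-0.01121456  0.06097132  0.06529065]
```

View pics/w9z.png

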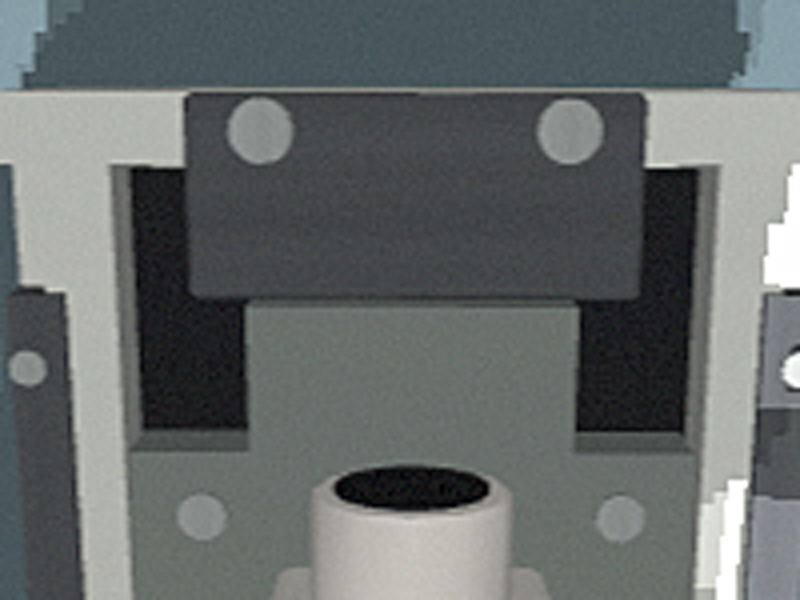

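View pics/s9.png

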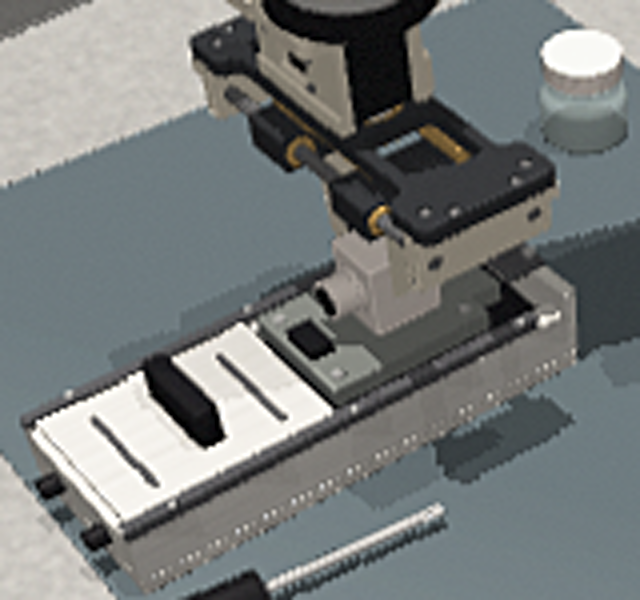

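Emit:
send_rows(
  steps=[
    [0,0.02,0,0.3,0],
    [0,0.02,0,0.7,0],
    [0,0.02,0,1.1,0],
    [0,0.02,0,1.35,0],
    [0,0.02,0,1.47,0],
    [0,0.02,0,1.47,0],
  ],
)

```text
clock: 15.8
position: [0.552, -0.1351, 0.0416]
ee_rot: [-1.191, -1.237, 1.237]
force: [0.3, 0.4, -2.3]
width: 0.365
```

```bash
python3 - <<'E'
from h import *
s=arm.observe(); print(s["clock"],s["position"],s["width"]*92,s["force"],s["ft_torque"])
np.save("w10.npy",np.r_[s["position"],s["ee_rot"]])
a=imaging.get_image("wrist");cv2.imwrite("pics/w10z.png",cv2.resize(a[110:260,220:420],None,fx=4,fy=4,interpolation=cv2.INTER_CUBIC))
E
```

```text
15.8 [ 0.55198887 -0.13514708  0.04155386] 33.59028640153187 [ 0.31215652  0.3730643  -2.31262742] [ 0.03560535 -0.01642629 -0.03498234]
```

View pics/w10z.png

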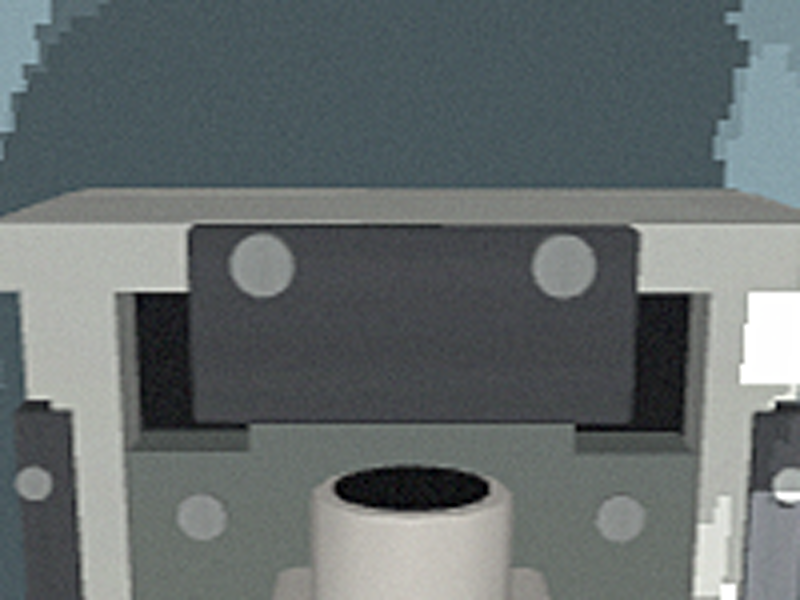

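```bash
python3 - <<'E'
from h import *
w=np.load("w10.npy"); s=dict(position=w[:3],ee_rot=w[3:]); c=cam("wrist",s);T,p=tool(s)
z=lambda u,v:((u+.5)/4+220-.5,(v+.5)/4+110-.5)
h0=p[2]+.012
for k,a,b,h in [("lip",(193,421),(634,421),.061),("lipback",(190,226),(638,226),.061),("strip",(70,408),(755,408),.05),("base",(130,452),(694,452),h0),("tongue",(249,452),(576,452),h0)]:
    A,B=[T.T@(onz(c,*z(*q),h)-p)*1e3 for q in(a,b)];print(k,A.round(1)[[0,2]],B.round(1)[[0,2]],((A+B)/2)[[0,2]].round(2))
E
```

```text
lip [-24.8  38. ] [27.7 37.9] [ 1.46 37.94]
lipback [-24.2  60.9] [27.3 60.8] [ 1.52 60.85]
strip [-41.9  37.2] [44.6 37.1] [ 1.36 37.16]
base [-33.9  32.3] [36.5 32.3] [ 1.29 32.31]
tongue [-19.1  32.3] [21.8 32.3] [ 1.35 32.31]
```

Emit:
send_rows(
  steps=[
    [0,0,0.2,-0.03,0],
    [0,0,0.4,-0.03,0],
    [0,0,0.6,-0.03,0],
    [0,0,0.75,-0.03,0],
    [0,0,0.75,-0.03,0],
  ],
)

```text
clock: 16.48
position: [0.5523, -0.1351, 0.0341]
ee_rot: [-1.191, -1.237, 1.237]
force: [-0.9, 0.7, -2.6]
width: 0.368
```

```bash
python3 - <<'E'
from h import *
s=arm.observe(); print(s["clock"],s["position"],s["width"]*92,s["force"],s["ft_torque"])
E
```

```text
16.475 [ 0.55226395 -0.13513109  0.03405348] 33.81826725405306 [-0.85987026  0.71460213 -2.5884596 ] [0.09930205 0.0056434  0.03664984]
```

Emit:
send_rows(
  steps=[
    [0,0,0.15,0,0],
    [0,0,0.3,0,0],
    [0,0,0.45,0,0],
    [0,0,0.55,0,0],
    [0,0,0.6,0,0],
    [0,0,0.6,0,0],
  ],
  squeeze=58,
)

```text
clock: 17.23
position: [0.5524, -0.1352, 0.0289]
ee_rot: [-1.191, -1.238, 1.237]
force: [-5.1, 1.4, 11.7]
width: 0.364
```

```bash
python3 - <<'E'
from h import *
s=arm.observe(); print(s["clock"],s["position"],s["width"]*92,s["force"],s["ft_torque"])
E
```

```text
17.225 [ 0.55239648 -0.1351593   0.02891572] 33.51826867011304 [-5.1060661   1.40828168 11.73249896] [2.62865621e-01 1.10692590e+00 3.08882579e-05]
```

Emit:
send_rows(
  steps=[
    [0,0,0.15,0,0],
    [0,0,0.3,0,0],
    [0,0,0.3,0,0],
    [0,0,0.3,0,0],
  ],
)

```text
clock: 17.73
position: [0.5526, -0.1351, 0.0287]
ee_rot: [-1.192, -1.239, 1.235]
force: [-15.1, 4.3, 46.8]
width: 0.365
```

```bash
python3 - <<'E'
from h import *
s=arm.observe(); print(s["clock"],s["position"],s["width"]*92,s["force"],s["ft_torque"])
np.save("w11.npy",np.r_[s["position"],s["ee_rot"]])
a=imaging.get_image("wrist");cv2.imwrite("pics/w11z.png",cv2.resize(a[110:260,220:420],None,fx=4,fy=4,interpolation=cv2.INTER_CUBIC))
a=imaging.get_image("scene");cv2.imwrite("pics/s11.png",cv2.resize(a[100:260,150:310],None,fx=4,fy=3.75,interpolation=cv2.INTER_CUBIC))
E
```

```text
17.725 [ 0.55256581 -0.13512905  0.02866801] 33.615062157490236 [-15.07052463   4.30413083  46.83940144] [ 9.04226563e-01  3.58436859e+00 -1.53210882e-03]
```

View pics/w11z.png

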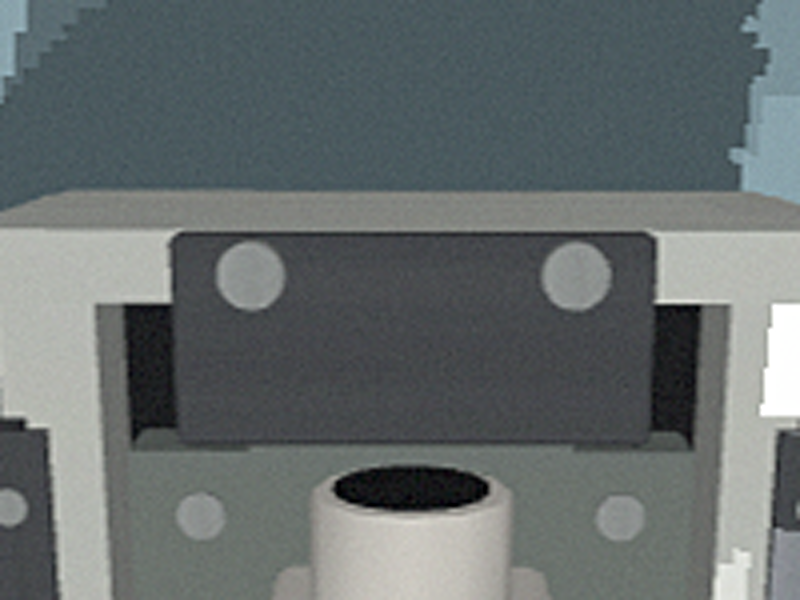

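View pics/s11.png

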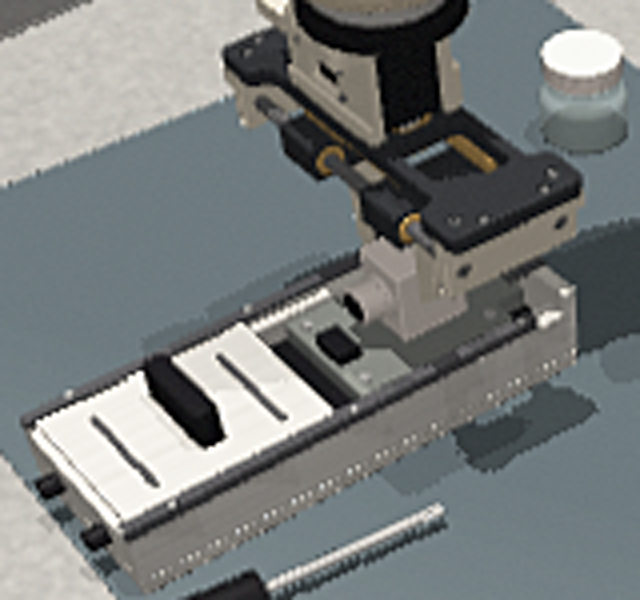

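Emit:
send_rows(
  steps=[
    [0,0,-0.08,0,0],
    [0,0,-0.16,0,0],
    [0,0,-0.16,0,0],
    [0,0,-0.16,0,0],
  ],
)

```text
clock: 18.32
position: [0.5525, -0.1351, 0.0288]
ee_rot: [-1.191, -1.238, 1.236]
force: [-9.9, 2.5, 28.4]
width: 0.366
```

```bash
python3 - <<'E'
from h import *
s=arm.observe(); print(s["clock"],s["position"],s["width"]*92,s["force"],s["ft_torque"])
E
```

```text
18.325 [ 0.55247775 -0.13514207  0.02879889] 33.661803148185605 [-9.923057    2.48900654 28.37522877] [ 0.54515107  2.29468868 -0.00643743]
```

Steady: 28 N down, and the height has stayed at the stop. Handing in.

```bash
python3 - <<'E'
from cell import arm
print(arm.sign_off()); s=arm.observe(); print(s["clock"],s["position"],s["force"],s["width"]*92)
E
```

```text
the job is handed in; nothing more can be done
None
the job is handed in; nothing more can be done
```

The adult sensor is seated over the pin and held fully down on the spring deck, and the cover is closed over the wiring compartment. I handed in at about 18.3 s of the 56 s allowed.

- **Cover:** I gripped its pull bar (13.7 mm measured, 14 mm given) and slid it 114.5 mm until it met the stop. The stop held against a push of about 21 N, and the later pictures show the nest fully open.
- **Sensor:** I gripped it by the block's side faces (33.8 mm measured) and brought the tongue in under the lip along the fixture's +x. Over the pin the wrist picture put it within 0.4 mm of the pin's axis. It then dropped 7.5 mm to deck level without touching anything.
- **Press:** It went down a further 5.3 mm to a hard stop. Pushing to 47 N moved it no further, so I eased off, and at hand-in the fingers still gripped it and pressed with about 28 N.

**Disagreements and a first miss:**
- The real fingertips end about 37 mm short of the stated TCP. My first grasp therefore closed above the pull bar and moved nothing. I measured the offset from the three cameras and used it from then on.
- My first estimates of the fixture from the fixed cameras differed by up to 10 mm. I used the wrist camera's measurement instead, which matched the given sizes within about 1 mm.
- Pressing also left a sideways force of about 10 N; the sensor showed no movement or slip.
- No other object was touched, as far as the pictures show. I could not measure anything in the second after hand-in.

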